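Follow the toe of a shoe on a coasting turning stand

ROBOT

A 6-joint arm with a two-finger parallel gripper is mounted at the origin on the work surface. World frame = base frame: x ahead of the robot, y to its left, z up, the work surface at z = 0. Lengths are in m, angles in rad, forces in N, time in s.
With the tool pointing down it reaches from about 0.425 to 0.95 m from the base axis. Payload 3.5 kg.
Tool frame: the origin (TCP) lies between the finger pads, 19 mm behind the fingertips; this is the grasp point; z points along the fingers, y is the line along which they close (so a half turn about z gives the same grasp; the last joint's range is limited). The gripper opens to 85 mm and grips with 20 to 120 N. Pads are 22 mm wide; open, the fingers measure 114 mm over their backs; the gripper's body (76 mm by 85 mm) begins 54 mm behind the grasp point. The pads swing forward as they close: fully open they stand 13 mm farther back than shut.
Start: joints at [-1.31, 0.286, 1.577, -0, 1.279, -0.15], TCP at [0.27, -0.619, 0.25] pointing down, gripper open.
Joint ranges: [-2.77, 2.77], [-0.9, 2.22], [0.21, 2.48], [-1.53, 4.67], [0.24, 2.81], [-2.84, 2.84]. Speed limits (rad/s): [2.79, 2.79, 3.14, 3.14, 3.14, 3.14].

INTERFACE

Orientations are given as a unit quaternion [x, y, z, w].
In Python, from plant import monitor, eyes, ctrl gives the robot as it stands.
- The arm moves only by the shell command python3 -m handwheel 'ROWS' [FORCE]. ROWS is JSON, a list of rows, each a list of 7 numbers: the shift along the tool's x, y, z in units of 40 cm (1.0 is 40 cm), then the turn, a rotation vector about the tool's x, y, z in units of pi rad (1.0 is pi rad), then the opening, from -1 (shut) to 1 (fully open). A call has 1 to 12 rows; each row is the pose to reach, as a shift and turn from the pose commanded when the call began, along the tool's axes at that moment, turning the shorter way round; what a row does not reach only later rows make up. A row lasts 1/8 s, in which the tool goes at most 62.5 mm and 10.7 degrees, less where a joint would pass 70% of its speed; a pose out of reach is approached as far as the arm can. A call with a number of a shift or a turn outside -1 to 1 is refused whole. A call with a gripper value outside its range is refused whole. The fingers move at their own pace and stop on an object; FORCE is the grip in N (left out, the last holds). Time passes only in rows, so rows that repeat a pose let the fingers close. It gives the time, the measured TCP pose, the force, the opening and the grip force at its end, in the units of the state.
- monitor.get_state(): the state, without advancing time (a new reading comes with each control period).
- eyes.read_camera(name): name is "scene" or "top" or "wrist"; returns the picture (384x512x3 uint8, red, green, blue); there is no depth.
- eyes.camera_params(name): a dict with "K" (3x3 intrinsics, pixels), "k1" (the pictures are not rectified: a ray, as slopes to the right and down, at radius r is drawn at 1 + k1 r^2 times it, then the intrinsics apply), "R" (3x3) and "t" (3): a world point X has camera coordinates R X + t. Camera axes: x right, y down, z forward; pixel columns grow to the right and rows downward; lengths in m; the calibration is good to about 2 mm. A picture is of the moment at which its call begins: read the wrist's pose just before it. camera_params takes no time and is no camera call; for the wrist camera it gives the pose at the moment of the call.
- ctrl.sign_off(): hands the job in; it is judged then, once.
The state is a dict: "time": time; "qpos": joint angles; "dq": joint speeds; "joint_efforts": joint torques, N m; "eef_pos": TCP position; "tcp_rot": TCP orientation; "contact_force": force on the tool from outside, world axes, zero at the start; "wrist_torque": the same for the moment, N m; "opening": opening from 0.0 (shut) to 1.0 (fully open); "finger_force": force on a finger pad.
Only numpy, scipy, OpenCV 4.12 (cv2) and the standard library are available. Lean on these libraries where they do the work, as an engineer would, in place of code of your own. Each camera call takes 0.05 s, during which the arm holds its last target. There are 200 camera calls.

TASK

Inspect the toe of the sample shoe as it turns through the light: push the red knob so that the turning stand coasts by itself (either way round, no faster than one turn in three seconds), then let go and make the gripper follow the yellow spot on the toe, centred over it to within 2.5 cm with the fingertips about 4 cm above it, for six seconds without a break, while nothing touches the stand and it still makes at least a turn in 15 seconds. Never touch the shoe or disturb the things around. Then stop the stand gently by its knob, or let it run down, and leave it at rest.

Things in the scene. Friction and masses are not known exactly. Their poses are not given: they have to be found in the camera images.
- stand: Turning stand: dark steel foot 150 mm across fixed to the table, carrying a light grey disc, radius 147 mm, top face 60 mm above the table. Disc with shoe: about 2.2 kg, inertia nominally 0.02 kg m2 about the axis (varies 0.7 to 1.35 times); bearing drag 0.0013 N m s/rad plus 0.0005 N m, so it coasts with a time constant of about 15 s. Origin: on the axis at the table top, z up.
- turntable (a joint): Angle of the disc about the vertical axis in rad, growing counter-clockwise as seen from above, without end stops (it can turn many times either way). Any angle at the start, at rest.
- axis (a point): Point on the turning axis at the height of the disc's top face (60 mm above the table). Fixed.
- shoe: Blue flat shoe with white dots on a green last, 237 mm long, 82 mm wide, screwed down along a diameter of the disc and turning with it; the top of the last is the highest point, 112 mm above the disc, at the heel half. Origin on the turning axis at the disc's top face; x towards the toe, z up.
- toe (a point): Yellow spot 22 mm across on top of the shoe's toe, 100 mm from the turning axis and 104 mm above the table. To follow it, the TCP stays above this point (fingertips 19 mm past the TCP).
- knob (a point): Centre of the top of the red push knob, an upright cylinder 26 mm in diameter and 38 mm tall on a 14 mm steel pin. It stands on the disc 115 mm from the axis, 90 degrees counter-clockwise from the toe seen from above; top 144 mm, lower end of the red part 106 mm above the table. About 60 mm of free space lies between it and the shoe's side.
- spare_last: Bystander: loose green shoe last, 233 mm long, 72 mm wide, 88 mm tall, beside the stand. Origin under its middle. Leave alone.
- pencil_cup: Bystander: loose black cup with pencils, 72 mm across, 130 mm tall with the pencils. Origin under its centre. Leave alone.
- card_box: Bystander: loose cardboard box, 90 x 60 x 50 mm. Origin under its centre. Leave alone.

How it is judged:
By the outcome, as a careful person would: the job done as asked, in the order asked, and still so for the second after the job is handed in, with the robot touching nothing.
It also fails if it takes over 72 s, if anything falls off the work surface, if the arm or the gripper's body presses on something with over 40 N, if the wrist force passes 120 N, or if a joint passes its speed limit or range.

## Working session

There is one attempt and no reset: what is moved stays moved. The work goes in short steps, Python scripts to look and compute and a shell command to move; the robot and the scene stay as the last step left them, time stands still between calls to the robot, and variables do not carry over. Pictures are saved under pics/ and viewed, at most 10 in all, crops included, and the job is handed in when it is done.

```bash
ls; mkdir -p pics; python3 - <<'E'
from plant import monitor, eyes, ctrl
import cv2,numpy as np
s=monitor.get_state();print(s['time'],s['eef_pos'],s['tcp_rot'],s['opening'])
a=[eyes.read_camera(n) for n in("top","scene")]
for n,i in zip(("top","scene"),a): cv2.imwrite(f'pics/{n}0.png',i[:,:,::-1])
for n in("top","scene","wrist"): print(n,eyes.camera_params(n))
cv2.imwrite('pics/both0.png',cv2.resize(np.vstack(a),(450,600))[:,:,::-1])
E
```

```text
pics
0.0 [ 0.26941434 -0.61823219  0.24861879] [ 9.78979953e-01  2.03953020e-01 -6.46613743e-05 -1.18848554e-03] 0.999509018610083
top {'K': array([[386.64909385,   0.        , 256.76895579],
       [  0.        , 386.64909385, 188.4941228 ],
       [  0.        ,   0.        ,   1.        ]]), 'k1': 0.033769044644490875, 'R': array([[ 0.02622503, -0.99955353, -0.01431719],
       [-0.99571472, -0.02484841, -0.08907727],
       [ 0.08868174,  0.01659189, -0.99592181]]), 't': array([0.04470569, 0.65448841, 1.20321869])}
scene {'K': array([[365.62601505,   0.        , 250.32990081],
       [  0.        , 365.62601505, 194.1758881 ],
       [  0.        ,   0.        ,   1.        ]]), 'k1': -0.08508147693361419, 'R': array([[ 0.53275104,  0.84604784, -0.01947772],
       [ 0.62082696, -0.4063649 , -0.67040394],
       [-0.57510887,  0.3450661 , -0.74174064]]), 't': array([-0.408452  , -0.32188382,  1.34810938])}
wrist {'K': array([[313.1706796 ,   0.        , 251.14865664],
       [  0.        , 313.1706796 , 192.12526725],
       [  0.        ,   0.        ,   1.        ]]), 'k1': -0.0694394618702408, 'R': array([[ 0.39939558, -0.9167742 , -0.00286975],
       [-0.88014055, -0.38430834,  0.27867491],
       [-0.25658484, -0.10877574, -0.9603812 ]]), 't': array([-0.67381965, -0.03581319,  0.37901491])}
```

View pics/top0.png

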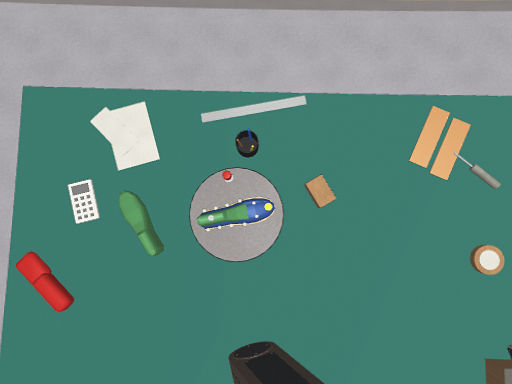

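View pics/scene0.png

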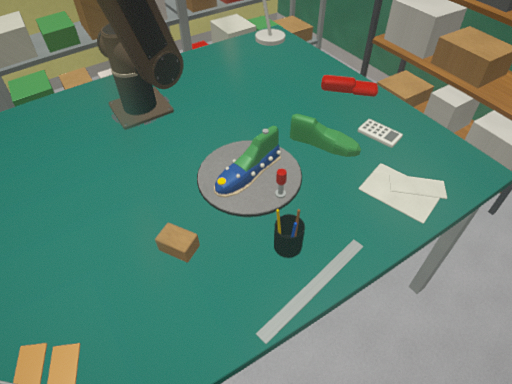

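Top view: disc centre near (237,214), toe spot (268,207), knob (227,175), cup (247,143), box (321,191) and spare last (141,222). The scene view confirms this, and the way to the far side of the knob is clear.

```bash
cat > h.py <<'E'
from plant import monitor, eyes
import cv2,numpy as np
from scipy.spatial.transform import Rotation as Ro
def plane(p,u,v,z):
    q=(np.array([u,v])-p['K'][:2,2])/p['K'][0,0]
    s=q.copy()
    for _ in range(20): s=q/(1+p['k1']*(s@s))
    d=p['R'].T@np.array([s[0],s[1],1]); c=-p['R'].T@p['t']
    return c+d*(z-c[2])/d[2]
def blob(m,minarea=8):
    n,l,st,ce=cv2.connectedComponentsWithStats(m.astype(np.uint8))
    return sorted([(st[i,4],*ce[i]) for i in range(1,n) if st[i,4]>=minarea],reverse=True)
def masks(im):
    h=cv2.cvtColor(im,cv2.COLOR_RGB2HSV).astype(int); H,S,V=h[...,0],h[...,1],h[...,2]
    return {'yellow':(H>22)&(H<34)&(S>150)&(V>120),'red':((H<6)|(H>174))&(S>150)&(V>80),'grey':(S<40)&(V>50)&(V<230)}
E
python3 - <<'E'
from h import *
for n in('top','scene'):
    p=eyes.camera_params(n);im=cv2.imread(f'pics/{n}0.png')[:,:,::-1];m=masks(im)
    print(n)
    for b in blob(m['yellow'])[:4]:print(' y',b,plane(p,b[1],b[2],.104))
    for b in blob(m['red'])[:4]:print(' r',b,plane(p,b[1],b[2],.144),plane(p,b[1],b[2],.125))
    c,_=cv2.findContours(m['grey'].astype(np.uint8),0,1)
    for k in sorted(c,key=cv2.contourArea)[::-1][:4]:
        if len(k)>20:
            k=cv2.convexHull(k)[:,0]
            w=np.array([plane(p,*q,.06)[:2] for q in k])
            A=np.c_[2*w,np.ones(len(w))];s=np.linalg.lstsq(A,(w**2).sum(1),rcond=None)[0]
            print(' g',k.mean(0),s[:2],np.sqrt(s[2]+s[:2]@s[:2]))
p=eyes.camera_params('top');print('cup',plane(p,247,143,.09),'box',plane(p,321,191,.05))
p=eyes.camera_params('wrist');print('wcam',-p['R'].T@p['t'],p['R'][2])
E
```

```text
top
 y (np.int32(36), np.float64(267.8888888888889), np.float64(206.19444444444446)) [0.59436611 0.02566508 0.104     ]
 y (np.int32(9), np.float64(251.55555555555554), np.float64(147.22222222222223)) [0.77133251 0.07924127 0.104     ]
 r (np.int32(1487), np.float64(44.22595830531271), np.float64(281.2952252858104)) [0.36539609 0.6517447  0.144     ] [0.36235112 0.66216861 0.125     ]
 r (np.int32(58), np.float64(226.4655172413793), np.float64(174.75862068965517)) [0.68075912 0.14852774 0.144     ] [0.68309648 0.15036318 0.125     ]
 g [255.5  110.75] [0.78444881 0.12064497] 0.9171489784143071
 g [238.46341463 213.92682927] [0.57062499 0.12283473] 0.14497758812232606
 g [250.07142857 109.5       ] [1.00358266 0.09492544] 0.1801181869791851
 g [482.46153846 174.        ] [ 0.70894755 -0.60021394] 0.06908347510508228
scene
 y (np.int32(59), np.float64(278.1864406779661), np.float64(220.5593220338983)) [0.77698613 0.0724441  0.104     ]
 y (np.int32(41), np.float64(221.17073170731706), np.float64(180.70731707317074)) [0.59097865 0.02441496 0.104     ]
 r (np.int32(786), np.float64(348.4
[... 320 characters left out ...]
p.float64(44.36619718309859)) [-0.05934595  0.2898023   0.144     ] [-0.0969761   0.30603801  0.125     ]
 r (np.int32(14), np.float64(232.28571428571428), np.float64(0.35714285714285715)) [-0.38686589  0.62909648  0.144     ] [-0.43433926  0.65552926  0.125     ]
 g [393.6 304.2] [0.8338969 0.240437 ] 0.4755635717257188
 g [246.525 180.45 ] [0.57137469 0.11928231] 0.1454917821330742
 g [430.76190476  24.95238095] [0.16904662 1.40124171] 0.31412303421107984
 g [230.71428571  30.5       ] [-0.43999247  0.56335506] 0.38934112658189574
cup [0.78686051 0.0940179  0.09      ] box [ 0.6484579  -0.13965722  0.05      ]
wcam [ 0.33484942 -0.59027615  0.37204534] [-0.25658484 -0.10877574 -0.9603812 ]
```

```bash
python3 -m handwheel '[[0.85,-0.61,0,0,0,0,-1],[0.85,-0.61,0,0,0,0,-1],[0.85,-0.61,0,0,0,0,-1],[0.85,-0.61,0,0,0,0,-1],[0.85,-0.61,0,0,0,0,-1],[0.85,-0.61,0,0,0,0,-1],[0.85,-0.61,0,0,0,0,-1],[0.85,-0.61,0,0,0,0,-1]]' 20
python3 -m handwheel '[[0.85,-0.61,0,0,0,0,-1],[0.85,-0.61,0,0,0,0,-1],[0.85,-0.61,0,0,0,0,-1],[0.85,-0.61,0,0,0,0,-1],[0.85,-0.61,0,0,0,0,-1],[0.85,-0.61,0,0,0,0,-1],[0.85,-0.61,0,0,0,0,-1],[0.85,-0.61,0,0,0,0,-1],[0.85,-0.61,0,0,0,0,-1]]'
python3 - <<'E'
from h import *
s=monitor.get_state();print(s['eef_pos'],s['tcp_rot'],s['contact_force'],s['opening'])
R=Ro.from_quat(s['tcp_rot']).as_matrix();print(R)
print((R.T@(np.array([.702,.105,.25])-s['eef_pos']))/.4)
E
```

```text
time: 1.1
eef_pos: [0.4847, -0.2567, 0.2495]
tcp_rot: [0.978, 0.206, -0.0, -0.0]
contact_force: [0.2, -0.4, 0.1]
opening: 0.001
finger_force: 0.0
time: 2.22
eef_pos: [0.6979, 0.0986, 0.2493]
tcp_rot: [0.979, 0.203, -0.001, 0.0]
contact_force: [-0.4, 0.6, 0.6]
opening: -0.002
finger_force: 0.0
[0.6978881  0.09864039 0.2492616 ] [ 9.79079867e-01  2.03474673e-01 -7.86982099e-04  2.26293731e-04] [-0.3905969   0.5626268   0.55006178] -0.002054473406794371
[[ 9.17194876e-01  3.98436269e-01 -1.44894657e-03]
 [ 3.98435556e-01 -9.17196012e-01 -7.63381124e-04]
 [-1.63312674e-03  1.22857421e-04 -9.99998659e-01]]
[ 0.01576026 -0.01048647 -0.00187304]
```

```bash
python3 -m handwheel '[[0,0,0.15,0,0,0,-1],[0,0,0.3,0,0,0,-1],[0,0,0.3,0,0,0,-1],[0,0,0.3,0,0,0,-1]]'
python3 - <<'E'
from h import *
a=eyes.read_camera('scene');s=monitor.get_state();print(s['eef_pos'],s['contact_force'])
b=eyes.read_camera('wrist')
cv2.imwrite('pics/a1.png',np.hstack([cv2.resize(a[110:270,180:340],(400,400)),cv2.resize(b,(400,300)) if 0 else cv2.copyMakeBorder(cv2.resize(b,(400,300)),0,100,0,0,0)])[:,:,::-1])
E
```

```text
time: 2.72
eef_pos: [0.6993, 0.0988, 0.1327]
tcp_rot: [0.979, 0.203, 0.002, 0.0]
contact_force: [-0.1, -0.7, 0.6]
opening: 0.001
finger_force: 0.0
[0.70023896 0.09914033 0.13422857] [ 1.37218491 -0.04359131  0.13746459]
```

View pics/a1.png

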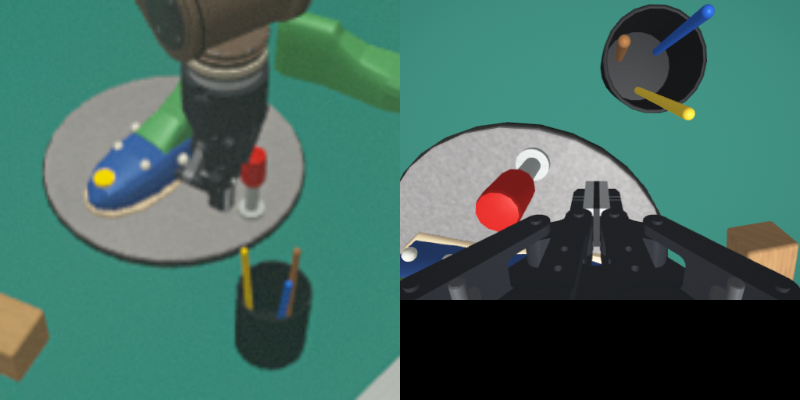

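The fingers are shut and clear of everything. The knob is about 2–3 cm to the left of the fingers, and the cup is well outside the path.

```bash
python3 - <<'E'
from h import *
C=np.array([.571,.122]);K=lambda d:C+.115*np.array([np.cos(np.radians(d)),np.sin(np.radians(d))])
a=2*np.arcsin(.204);ex=np.array([np.cos(a),np.sin(a)]);ey=np.array([np.sin(a),-np.cos(a)])
p0=np.array([.6993,.0998])
for g,f in [(.010,13.7),(.003,13.7),(0,16),(0,20),(0,26),(0,34),(0,43),(0,52.3),(0,61.6)]:
    d=K(f)+ey*(.0265+g)-p0;print(f,np.round([d@ex/.4,d@ey/.4],3),K(f)+ey*(.0265+g))
E
```

```text
13.7 [ 0.011 -0.039] [0.69730698 0.11577435]
13.7 [ 0.011 -0.056] [0.69451104 0.12219173]
16 [ 0.013 -0.075] [0.69212973 0.12940394]
20 [ 0.015 -0.095] [0.68964928 0.13703796]
26 [ 0.015 -0.125] [0.68494595 0.14811833]
34 [ 0.011 -0.165] [0.67692395 0.16201283]
43 [-0.001 -0.209] [0.66569031 0.17613546]
52.3 [-0.02  -0.251] [0.65191024 0.18869635]
61.6 [-0.046 -0.29 ] [0.63628142 0.19886523]
```

```bash
python3 -m handwheel '[[0.011,-0.039,-0.018,0,0,0,-1],[0.011,-0.056,-0.018,0,0,0,-1],[0.013,-0.075,-0.018,0,0,0,-1],[0.015,-0.095,-0.018,0,0,0,-1],[0.015,-0.125,-0.018,0,0,0,-1],[0.011,-0.165,-0.018,0,0,0,-1],[-0.001,-0.209,-0.018,0,0,0,-1],[-0.02,-0.251,-0.018,0,0,0,-1],[-0.046,-0.29,-0.018,0,0,0,-1],[-0.046,-0.285,-0.16,0,0,0,-1],[-0.046,-0.28,-0.22,0,0,0,-1]]'
cat > look.py <<'E'
from h import *
import json,sys,os
C=np.array([.571,.122])
for n in sys.argv[1:]:
    t=monitor.get_state()['time'];p=eyes.camera_params(n);im=eyes.read_camera(n)
    cv2.imwrite(f'pics/l_{n}_{t:.2f}.png',im[:,:,::-1]);m=masks(im)
    for nm,z,r0,off in(('yellow',.104,.1,0),('red',.125,.115,-90)):
        for b in blob(m[nm],5):
            w=plane(p,b[1],b[2],z)[:2]-C;r=np.hypot(*w)
            if abs(r-r0)<.02: print(n,nm,'t %.3f th %.1f r %.3f area %d'%(t,(np.degrees(np.arctan2(w[1],w[0]))+off+180)%360-180,r,b[0]))
s=monitor.get_state();print(s['time'],s['eef_pos'],s['contact_force'])
E
python3 look.py top scene
```

```text
time: 4.2
eef_pos: [0.6368, 0.1964, 0.2218]
tcp_rot: [0.979, 0.204, 0.002, 0.0]
contact_force: [0.8, -1.1, -0.3]
opening: -0.001
finger_force: 0.0
top yellow t 4.200 th -7.6 r 0.100 area 38
top red t 4.200 th -11.1 r 0.121 area 19
scene yellow t 4.250 th -4.8 r 0.097 area 45
scene red t 4.250 th -2.7 r 0.114 area 91
4.3 [0.63787779 0.19612752 0.22289069] [0.7232223  0.40027506 0.22174764]
```

```bash
python3 -m handwheel '[[0,0,0.05,0,0,0,-1],[0,0,0.07,0,0,0,-1]]'; python3 look.py top scene wrist
```

```text
time: 4.55
eef_pos: [0.6338, 0.1952, 0.1845]
tcp_rot: [0.979, 0.204, -0.004, -0.0]
contact_force: [-0.2, -0.1, -0.2]
opening: -0.002
finger_force: 0.0
top yellow t 4.550 th 16.3 r 0.098 area 19
scene yellow t 4.600 th 21.9 r 0.097 area 43
scene red t 4.600 th 23.6 r 0.111 area 49
wrist yellow t 4.650 th 25.6 r 0.100 area 729
wrist red t 4.650 th 22.9 r 0.115 area 244
4.7 [0.63503237 0.19525286 0.18657297] [ 1.16988033 -0.09918862 -0.64690402]
```

```bash
cat > track.py <<'E'
# usage: track.py lead nrows z cams...   looks, fits spin, prints rows
from h import *
import json,sys,os
from scipy.optimize import least_squares
from scipy.integrate import odeint
C=np.array([.571,.122]);lead,N,z=float(sys.argv[1]),int(sys.argv[2]),float(sys.argv[3])
D=json.load(open('d.json')) if os.path.exists('d.json') else {'cmd':[.6377,.1952,.190],'obs':[[4.2,-7.6],[4.25,-4.8],[4.6,21.9],[4.65,25.6]]}
for n in sys.argv[4:]:
    t=monitor.get_state()['time'];p=eyes.camera_params(n);m=masks(eyes.read_camera(n))['yellow']
    for b in blob(m,30):
        w=plane(p,b[1],b[2],.104)[:2]-C
        if abs(np.hypot(*w)-.1)<.012: D['obs'].append([t,np.degrees(np.arctan2(w[1],w[0]))]);print(n,t,D['obs'][-1][1],np.hypot(*w),b[0])
o=np.array(D['obs']);o[:,1]=np.degrees(np.unwrap(np.radians(o[:,1])))
T0=4.2
def mod(q,t):
    w0,k=q[1],q[2]; c=.065*k; d=.025/.065
    s=np.asarray(t)-T0; return q[0]+(w0+d)*(1-np.exp(-c*s))/c-d*s, (w0+d)*np.exp(-c*s)-d
r=least_squares(lambda q:np.r_[(mod(q,o[:,0])[0]-np.radians(o[:,1]))/.02,(q[2]-1)/.3],[np.radians(-7),1.25,1])
s=monitor.get_state();t=s['time'];th,w=mod(r.x,t);toe=C+.1*np.array([np.cos(th),np.sin(th)])
print('fit',r.x,'resid deg',np.round(np.degrees(mod(r.x,o[:,0])[0])-o[:,1],1)[-8:]);print('t %.2f w %.3f th %.1f'%(t,w,np.degrees(th)),'eef',s['eef_pos'],'err to toe mm',np.round((s['eef_pos'][:2]-toe)*1e3,1),'lead-s %.3f'%( (np.arctan2(*(s['eef_pos'][:2]-C)[::-1])-th+np.pi)%(2*np.pi)/w-np.pi/w),'F',np.abs(s['contact_force']).max())
a=2*np.arcsin(.204);ex=np.array([np.cos(a),np.sin(a)]);ey=np.array([np.sin(a),-np.cos(a)])
c=np.array(D['cmd']);rows=[]
for k in range(1,N+1):
    h=mod(r.x,t+k/8+lead)[0];d=C+.1*np.array([np.cos(h),np.sin(h)])-c[:2]
    rows.append([round(float(v),3) for v in(d@ex/.4,d@ey/.4,(c[2]-z)/.4)]+[0,0,0,-1])
print(json.dumps(rows).replace(' ','').replace('0.0,','0,'))
L=np.array(rows[-1][:3])*.4
D['cmd']=[*(c[:2]+ex*L[0]+ey*L[1]),c[2]-L[2]];json.dump(D,open('d.json','w'))
E
python3 track.py 0.05 6 0.163
```

```text
fit [-0.14082575  1.32889962  0.99777207] resid deg [-0.5  0.5 -0.  -0. ]
t 4.70 w 1.274 th 29.2 eef [0.63503237 0.19525286 0.18657297] err to toe mm [-23.2  24.4] lead-s 0.269 F 1.1698803259407906
[[0.011,0.022,0.067,0,0,0,-1],[-0.004,-0.013,0.067,0,0,0,-1],[-0.024,-0.046,0.067,0,0,0,-1],[-0.049,-0.075,0.067,0,0,0,-1],[-0.077,-0.1,0.067,0,0,0,-1],[-0.109,-0.12,0.067,0,0,0,-1]]
```

```bash
python3 -m handwheel '[[0.011,0.022,0.067,0,0,0,-1],[-0.004,-0.013,0.067,0,0,0,-1],[-0.024,-0.046,0.067,0,0,0,-1],[-0.049,-0.075,0.067,0,0,0,-1],[-0.077,-0.1,0.067,0,0,0,-1],[-0.109,-0.12,0.067,0,0,0,-1]]' | head -2; python3 track.py 0.08 8 0.163 wrist
```

```text
time: 5.45
eef_pos: [0.5763, 0.2226, 0.1638]
wrist 5.45 80.60441346500207 0.10085586551851836 946
fit [-0.13673691  1.30732541  1.04075484] resid deg [-0.2  0.7 -0.3 -0.4  0.2]
t 5.50 w 1.165 th 84.2 eef [0.57459935 0.22284382 0.16334896] err to toe mm [-6.6  1.4] lead-s 0.057 F 0.6199437153954819
[[-0.049,-0.019,0.001,0,0,0,-1],[-0.084,-0.027,0.001,0,0,0,-1],[-0.119,-0.029,0.001,0,0,0,-1],[-0.153,-0.026,0.001,0,0,0,-1],[-0.187,-0.019,0.001,0,0,0,-1],[-0.219,-0.007,0.001,0,0,0,-1],[-0.248,0.008,0.001,0,0,0,-1],[-0.275,0.028,0.001,0,0,0,-1]]
```

```bash
python3 -m handwheel '[[-0.049,-0.019,0.001,0,0,0,-1],[-0.084,-0.027,0.001,0,0,0,-1],[-0.119,-0.029,0.001,0,0,0,-1],[-0.153,-0.026,0.001,0,0,0,-1],[-0.187,-0.019,0.001,0,0,0,-1],[-0.219,-0.007,0.001,0,0,0,-1],[-0.248,0.008,0.001,0,0,0,-1],[-0.275,0.028,0.001,0,0,0,-1]]' | head -2; python3 track.py 0.03 8 0.163 wrist
```

```text
time: 6.5
eef_pos: [0.4806, 0.1671, 0.1629]
wrist 6.5 145.52659046192994 0.1013314775956519 951
fit [-0.13471993  1.30671361  1.18503066] resid deg [-0.1  0.8 -0.3 -0.4 -0.4  0.3]
t 6.55 w 1.027 th 148.8 eef [0.47991679 0.16614836 0.16261228] err to toe mm [-5.5 -7.7] lead-s 0.091 F 0.4416353922908002
[[-0.017,0.014,-0.001,0,0,0,-1],[-0.038,0.037,-0.001,0,0,0,-1],[-0.055,0.063,-0.001,0,0,0,-1],[-0.07,0.09,-0.001,0,0,0,-1],[-0.08,0.118,-0.001,0,0,0,-1],[-0.088,0.147,-0.001,0,0,0,-1],[-0.091,0.176,-0.001,0,0,0,-1],[-0.092,0.205,-0.001,0,0,0,-1]]
```

```bash
python3 -m handwheel '[[-0.017,0.014,-0.001,0,0,0,-1],[-0.038,0.037,-0.001,0,0,0,-1],[-0.055,0.063,-0.001,0,0,0,-1],[-0.07,0.09,-0.001,0,0,0,-1],[-0.08,0.118,-0.001,0,0,0,-1],[-0.088,0.147,-0.001,0,0,0,-1],[-0.091,0.176,-0.001,0,0,0,-1],[-0.092,0.205,-0.001,0,0,0,-1]]' | head -2; python3 track.py 0.03 10 0.163 wrist
```

```text
time: 7.55
eef_pos: [0.4804, 0.0772, 0.1633]
wrist 7.55 -156.4661793860479 0.09998522367448899 834
fit [-0.13538284  1.31218891  1.2451962 ] resid deg [-0.2  0.8 -0.2 -0.3 -0.3  0.1  0.2]
t 7.60 w 0.904 th 206.3 eef [0.48096821 0.07628827 0.16338672] err to toe mm [-0.4 -1.4] lead-s 0.012 F 1.7579135412173683
[[0.004,0.035,0.001,0,0,0,-1],[0.011,0.061,0.001,0,0,0,-1],[0.02,0.087,0.001,0,0,0,-1],[0.032,0.111,0.001,0,0,0,-1],[0.046,0.133,0.001,0,0,0,-1],[0.062,0.153,0.001,0,0,0,-1],[0.08,0.172,0.001,0,0,0,-1],[0.1,0.188,0.001,0,0,0,-1],[0.12,0.202,0.001,0,0,0,-1],[0.142,0.213,0.001,0,0,0,-1]]
```

```bash
python3 -m handwheel '[[0.004,0.035,0.001,0,0,0,-1],[0.011,0.061,0.001,0,0,0,-1],[0.02,0.087,0.001,0,0,0,-1],[0.032,0.111,0.001,0,0,0,-1],[0.046,0.133,0.001,0,0,0,-1],[0.062,0.153,0.001,0,0,0,-1],[0.08,0.172,0.001,0,0,0,-1],[0.1,0.188,0.001,0,0,0,-1],[0.12,0.202,0.001,0,0,0,-1],[0.142,0.213,0.001,0,0,0,-1]]' | head -2; python3 track.py 0.03 10 0.163 wrist
```

```text
time: 8.85
eef_pos: [0.5668, 0.0225, 0.1628]
wrist 8.85 -91.90795833883091 0.09882509802885661 813
fit [-0.1335926   1.30373451  1.18646617] resid deg [-0.1  0.9 -0.3 -0.4 -0.5  0.   0.6 -0.2]
t 8.90 w 0.790 th 270.1 eef [0.56779342 0.02236926 0.16301081] err to toe mm [-3.5  0.4] lead-s -0.044 F 0.40568120454805673
[[0.037,0.015,-0.001,0,0,0,-1],[0.061,0.021,-0.001,0,0,0,-1],[0.084,0.024,-0.001,0,0,0,-1],[0.108,0.025,-0.001,0,0,0,-1],[0.131,0.024,-0.001,0,0,0,-1],[0.153,0.021,-0.001,0,0,0,-1],[0.175,0.016,-0.001,0,0,0,-1],[0.196,0.009,-0.001,0,0,0,-1],[0.216,0.001,-0.001,0,0,0,-1],[0.235,-0.009,-0.001,0,0,0,-1]]
```

```bash
python3 -m handwheel '[[0.037,0.015,-0.001,0,0,0,-1],[0.061,0.021,-0.001,0,0,0,-1],[0.084,0.024,-0.001,0,0,0,-1],[0.108,0.025,-0.001,0,0,0,-1],[0.131,0.024,-0.001,0,0,0,-1],[0.153,0.021,-0.001,0,0,0,-1],[0.175,0.016,-0.001,0,0,0,-1],[0.196,0.009,-0.001,0,0,0,-1],[0.216,0.001,-0.001,0,0,0,-1],[0.235,-0.009,-0.001,0,0,0,-1]]' | head -2; python3 track.py 0.03 12 0.163 wrist
```

```text
time: 10.15
eef_pos: [0.6512, 0.0639, 0.1632]
wrist 10.15 -36.038244939469614 0.09993734917881589 761
fit [-0.13217109  1.29867734  1.15970998] resid deg [ 0.9 -0.3 -0.4 -0.7 -0.1  0.6  0.2 -0.2]
t 10.20 w 0.686 th 325.7 eef [0.65165169 0.06458761 0.16330363] err to toe mm [-2.  -1.1] lead-s -0.029 F 0.1569033026048219
[[0.028,-0.019,0.001,0,0,0,-1],[0.044,-0.033,0.001,0,0,0,-1],[0.058,-0.048,0.001,0,0,0,-1],[0.071,-0.063,0.001,0,0,0,-1],[0.083,-0.079,0.001,0,0,0,-1],[0.093,-0.096,0.001,0,0,0,-1],[0.101,-0.114,0.001,0,0,0,-1],[0.108,-0.131,0.001,0,0,0,-1],[0.114,-0.149,0.001,0,0,0,-1],[0.118,-0.167,0.001,0,0,0,-1],[0.121,-0.185,0.001,0,0,0,-1],[0.123,-0.203,0.001,0,0,0,-1]]
```

```bash
python3 -m handwheel '[[0.028,-0.019,0.001,0,0,0,-1],[0.044,-0.033,0.001,0,0,0,-1],[0.058,-0.048,0.001,0,0,0,-1],[0.071,-0.063,0.001,0,0,0,-1],[0.083,-0.079,0.001,0,0,0,-1],[0.093,-0.096,0.001,0,0,0,-1],[0.101,-0.114,0.001,0,0,0,-1],[0.108,-0.131,0.001,0,0,0,-1],[0.114,-0.149,0.001,0,0,0,-1],[0.118,-0.167,0.001,0,0,0,-1],[0.121,-0.185,0.001,0,0,0,-1],[0.123,-0.203,0.001,0,0,0,-1]]' | head -2; python3 track.py 0.03 6 0.163 wrist
```

```text
time: 11.7
eef_pos: [0.6634, 0.158, 0.1628]
wrist 11.7 18.679495987755708 0.10069660255968442 853
fit [-0.13343732  1.30227896  1.17498444] resid deg [-0.3 -0.4 -0.6  0.   0.7  0.1 -0.6  0.2]
t 11.75 w 0.563 th 380.5 eef [0.66306199 0.15881173 0.16279156] err to toe mm [-1.6  1.7] lead-s 0.039 F 0.7199129745519878
[[-0,-0.021,-0.001,0,0,0,-1],[-0.001,-0.038,-0.001,0,0,0,-1],[-0.004,-0.055,-0.001,0,0,0,-1],[-0.007,-0.071,-0.001,0,0,0,-1],[-0.011,-0.087,-0.001,0,0,0,-1],[-0.016,-0.102,-0.001,0,0,0,-1]]
```

```bash
python3 -m handwheel '[[0,-0.021,-0.001,0,0,0,-1],[-0.001,-0.038,-0.001,0,0,0,-1],[-0.004,-0.055,-0.001,0,0,0,-1],[-0.007,-0.071,-0.001,0,0,0,-1],[-0.011,-0.087,-0.001,0,0,0,-1],[-0.016,-0.102,-0.001,0,0,0,-1],[-0.016,-0.102,-0.1,0,0,0,-1],[-0.016,-0.102,-0.25,0,0,0,-1],[-0.016,-0.102,-0.35,0,0,0,-1],[-0.016,-0.102,-0.35,0,0,0,-1]]' | head -2
W='[[0,0,0,0,0,0,-1],[0,0,0,0,0,0,-1],[0,0,0,0,0,0,-1],[0,0,0,0,0,0,-1],[0,0,0,0,0,0,-1],[0,0,0,0,0,0,-1],[0,0,0,0,0,0,-1],[0,0,0,0,0,0,-1],[0,0,0,0,0,0,-1],[0,0,0,0,0,0,-1],[0,0,0,0,0,0,-1],[0,0,0,0,0,0,-1]]'; echo skip
```

```text
time: 13.0
eef_pos: [0.6431, 0.1928, 0.3089]
skip
```

```bash
python3 -m handwheel '[[-0.1,0.4,0,0,0,0,-1],[-0.2,0.8,0,0,0,0,-1],[-0.2,0.8,0,0,0,0,-1],[-0.2,0.8,0,0,0,0,-1],[-0.2,0.8,0,0,0,0,-1],[-0.2,0.8,0,0,0,0,-1],[-0.2,0.8,0,0,0,0,-1],[-0.2,0.8,0,0,0,0,-1],[-0.2,0.8,0,0,0,0,-1],[-0.2,0.8,0,0,0,0,-1],[-0.2,0.8,0,0,0,0,-1],[-0.2,0.8,0,0,0,0,-1]]' | head -2
python3 -m handwheel '[[0,0,0,0,0,0,-1],[0,0,0,0,0,0,-1],[0,0,0,0,0,0,-1],[0,0,0,0,0,0,-1],[0,0,0,0,0,0,-1],[0,0,0,0,0,0,-1],[0,0,0,0,0,0,-1],[0,0,0,0,0,0,-1],[0,0,0,0,0,0,-1],[0,0,0,0,0,0,-1],[0,0,0,0,0,0,-1],[0,0,0,0,0,0,-1]]' | head -1
python3 -m handwheel '[[0,0,0,0,0,0,-1],[0,0,0,0,0,0,-1],[0,0,0,0,0,0,-1],[0,0,0,0,0,0,-1],[0,0,0,0,0,0,-1],[0,0,0,0,0,0,-1],[0,0,0,0,0,0,-1],[0,0,0,0,0,0,-1],[0,0,0,0,0,0,-1],[0,0,0,0,0,0,-1],[0,0,0,0,0,0,-1],[0,0,0,0,0,0,-1]]' | head -1
python3 -m handwheel '[[0,0,0,0,0,0,-1],[0,0,0,0,0,0,-1],[0,0,0,0,0,0,-1],[0,0,0,0,0,0,-1],[0,0,0,0,0,0,-1],[0,0,0,0,0,0,-1],[0,0,0,0,0,0,-1],[0,0,0,0,0,0,-1],[0,0,0,0,0,0,-1],[0,0,0,0,0,0,-1],[0,0,0,0,0,0,-1],[0,0,0,0,0,0,-1]]' | head -1
python3 -m handwheel '[[0,0,0,0,0,0,-1],[0,0,0,0,0,0,-1],[0,0,0,0,0,0,-1],[0,0,0,0,0,0,-1],[0,0,0,0,0,0,-1],[0,0,0,0,0,0,-1],[0,0,0,0,0,0,-1],[0,0,0,0,0,0,-1],[0,0,0,0,0,0,-1],[0,0,0,0,0,0,-1],[0,0,0,0,0,0,-1],[0,0,0,0,0,0,-1]]' | head -1
python3 -m handwheel '[[0,0,0,0,0,0,-1],[0,0,0,0,0,0,-1],[0,0,0,0,0,0,-1],[0,0,0,0,0,0,-1],[0,0,0,0,0,0,-1],[0,0,0,0,0,0,-1],[0,0,0,0,0,0,-1],[0,0,0,0,0,0,-1],[0,0,0,0,0,0,-1],[0,0,0,0,0,0,-1],[0,0,0,0,0,0,-1],[0,0,0,0,0,0,-1]]' | head -1
python3 -m handwheel '[[0,0,0,0,0,0,-1],[0,0,0,0,0,0,-1],[0,0,0,0,0,0,-1],[0,0,0,0,0,0,-1],[0,0,0,0,0,0,-1],[0,0,0,0,0,0,-1],[0,0,0,0,0,0,-1],[0,0,0,0,0,0,-1],[0,0,0,0,0,0,-1],[0,0,0,0,0,0,-1],[0,0,0,0,0,0,-1],[0,0,0,0,0,0,-1]]' | head -1
python3 look.py top
python3 -m handwheel '[[0,0,0,0,0,0,-1],[0,0,0,0,0,0,-1],[0,0,0,0,0,0,-1],[0,0,0,0,0,0,-1],[0,0,0,0,0,0,-1],[0,0,0,0,0,0,-1],[0,0,0,0,0,0,-1],[0,0,0,0,0,0,-1],[0,0,0,0,0,0,-1],[0,0,0,0,0,0,-1],[0,0,0,0,0,0,-1],[0,0,0,0,0,0,-1]]' | head -1
python3 look.py top
```

```text
time: 14.5
eef_pos: [0.6958, -0.1327, 0.3029]
time: 16.0
time: 17.5
time: 19.0
time: 20.5
time: 22.0
time: 23.5
top yellow t 23.500 th 177.1 r 0.100 area 37
top red t 23.500 th 177.6 r 0.114 area 50
23.55 [ 0.69580297 -0.13297496  0.302824  ] [0.11918666 1.02001013 0.28790773]
time: 25.05
top yellow t 25.050 th 176.9 r 0.100 area 38
top red t 25.050 th 177.6 r 0.114 area 50
25.1 [ 0.69583193 -0.13298377  0.3028124 ] [0.60391635 0.14697003 0.20894828]
```

```bash
python3 -m handwheel '[[0,0,0,0,0,0,-1],[0,0,0,0,0,0,-1],[0,0,0,0,0,0,-1],[0,0,0,0,0,0,-1],[0,0,0,0,0,0,-1],[0,0,0,0,0,0,-1],[0,0,0,0,0,0,-1],[0,0,0,0,0,0,-1],[0,0,0,0,0,0,-1],[0,0,0,0,0,0,-1],[0,0,0,0,0,0,-1],[0,0,0,0,0,0,-1]]' | head -1
python3 look.py top; cp pics/l_top_26.60.png pics/end.png; ls -t pics | head -2
```

```text
time: 26.6
top yellow t 26.600 th 177.1 r 0.100 area 37
top red t 26.600 th 177.6 r 0.114 area 50
26.65 [ 0.69581843 -0.13298495  0.30281554] [ 0.34468511 -0.57573384 -0.39774802]
end.png
l_top_26.60.png
```

View pics/l_top_25.05.png

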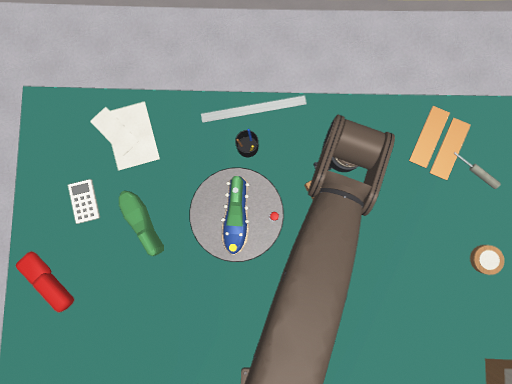

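The stand is at rest, with the toe at (233,248) and the knob at (275,216). The cup (247,143) and spare last (141,222) have not moved. The arm hides most of the box, but the gripper is 23 cm above it.

```bash
python3 -c "
from plant import ctrl
print(ctrl.sign_off())"
```

```text
the job is handed in; nothing more can be done
None
```

I pushed the stand by its knob to about 1.3 rad/s. The gripper then followed the toe spot for about 7.5 s, within about 1 cm at each check and about 4 cm above it. The stand ran down to rest by itself, nothing was seen to be disturbed (the arm mostly hid the box in the last picture), and the job is handed in.

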